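Lengthen the mandrel stand by one stop and lay the bangle mandrel in it

TASK

The bangle mandrel on the goldsmith's bench is too long for its stand as now set. Press in the orange button of the stand's tube, pull the tube out (away from the fixed green fork) until the button pops out of the next hole, then lower the mandrel, without dropping it, into the two forks so that its steel ends rest at the bottom of both slots. Leave the cup, jar, steel block and file where they are.

Things in the scene. Friction and masses are not known exactly. Their poses are not given: they have to be found in the camera images.
- mandrel: The same mandrel; origin at the centre of its underside.
- stand: Fixed stand, green base 76 x 320 x 12 mm; origin on the bench top under the mandrel's seat (a seated mandrel's centre is at x 0, y 0, z 110 mm). Its y axis is the way the tube pulls out, x points to the button's side, z up. A level steel bar 20 mm square runs along y at x 0, z 55 mm; the tube slides on it. Fixed green fork at y -76 mm. Base spans y -105 to 215 mm.
- tail (a joint): Position of the tube with its fork along the stand's y (m): 0 at the start (button in the middle hole), +0.040 at the next hole outward, which is wanted, -0.040 at a hole the wrong way; up to 1.5 mm of play each way at a hole. About 2 N of drag when the button is in; locked while it stands out.
- detent (a joint): How far the orange button is pressed in (m): 0 fully out (locked), 0.0055 flush with the tube, 0.0085 under the tube's wall. Spring 2 to 4.5 N. Its head is conical: once pinched flush by a finger pad, the wall pushes it fully under as the tube is slid (under 10 N), and it springs out by itself at the next hole.
- button_tip (a point): Tip of the orange button, a round pin 11 mm across standing 5.5 mm out of the tube's +x face, at x 19.5, y 135, z 55 mm of the stand's frame when out. It stays there along y while the tube slides past. The tube can be pinched here from above, one finger on the button, the other on the opposite face.
- tube_grip (a point): Centre of the sliding aluminium tube, level with its middle hole: 28 x 28 mm outside, wall 3 mm, 175 mm long (105 mm from here to the end that carries the fork, 70 mm to the free end). Three 14 mm square holes, 40 mm apart, in its +x wall, the middle one here. Moves with the tube. Axes as the stand's.
- head_slot (a point): Axis of a seated mandrel in the middle of the fixed green fork, 110 mm above the bench. Both forks: 12 mm thick along y, open upward, slot 16 mm wide with its floor 104 mm above the bench, flared to about 40 mm at the top, 137 mm high.
- tail_slot (a point): The same point in the aluminium fork on the sliding tube; 112 mm from head_slot at the start, 152 mm at the wanted stop (clear gap between the forks then 140 mm).
- mandrel_mid (a point): Centre of the bangle mandrel: white nylon body 40 mm wide (x) x 128 mm long (y) x 30 mm high (z), with a round steel end 12 mm in diameter and 26 mm long on its axis at either end (180 mm overall), about 250 g. It lies flat on the bench, its centre 15 mm up; both ends are alike. Axes are the mandrel's own: y along its length, z up.
- cup: Grey and white travel cup, 82 mm across, 119 mm tall; origin at the centre of its underside. Leave alone.
- jar: Amber jar with orange cap, 52 mm across, 100 mm tall; origin at the centre of its underside. Leave alone.
- block: Square steel bench block 90 x 90 x 20 mm; origin at the centre of its underside. Leave alone.
- file: Needle file with red handle, 170 mm long along its y, 12 mm thick, lying on the bench; origin on the bench under its middle. Leave alone.
Things that resemble listed ones, but are neither listed nor needed, are in the scene too. Of the things shaped like the mandrel, the white one is meant.

How it is judged:
By the outcome, as a careful person would: the job done as asked, in the order asked, and still so for the second after the job is handed in, with the robot touching nothing.
It also fails if it takes over 58 s, if anything falls off the work surface, if the arm or the gripper's body presses on something with over 40 N, if the wrist force passes 120 N, or if a joint passes its speed limit or range.

ROBOT

A 6-joint arm with a two-finger parallel gripper is mounted at the origin on the work surface. World frame = base frame: x ahead of the robot, y to its left, z up, the work surface at z = 0. Lengths are in mm, angles in rad, forces in N, time in s.
With the tool pointing down it reaches from about 350 to 875 mm from the base axis. Payload 4.2 kg.
Tool frame: the origin (TCP) lies at the very end of the fingers, on their centre line; the grasp point (between the pads) lies arm.hold_point_z behind it (arm.hold_point_z is the distance from the TCP to the grasp point, in mm); y points along the fingers, x is the direction in which the jaws open and shut, and the axes are right-handed (so a half turn about y gives the same grasp; the last joint's range is limited). The gripper opens to 85 mm and grips with 20 to 120 N. Pads are 22 mm wide; open, the fingers measure 114 mm over their backs; the gripper's body (76 mm by 85 mm) begins 54 mm behind the grasp point. The pads swing forward as they close: fully open they stand 13 mm farther back than shut.
Start: joints at [-1.077, 0.385, 0.008, 0, -1.194, -0.259], TCP at [145.423, -607.825, 231.312] pointing down, gripper open.
Joint ranges: [-3.14, 3.14], [-1.21, 2.06], [-1.07, 1.41], [-3.16, 2.05], [-2.99, -0.16], [-3.1, 3.1]. Speed limits (rad/s): [2.79, 2.79, 3.14, 3.14, 3.14, 3.14].

INTERFACE

Orientations are given as a unit quaternion [x, y, z, w].
In Python, from bench import arm gives the robot as it stands.
- The arm moves only by the shell command python3 -m creep 'ROWS'. ROWS is JSON, a list of rows, each a list of 3 entries, a list of its own where there are three numbers: the shift along the world's x, y, z in mm, then the turn, a rotation vector about the world's x, y, z in rad, then the gripper command: -1 is shut, 1 is fully open, values between are in proportion. In form: [[[dx, dy, dz], [wx, wy, wz], jaw], ...]. A call has 1 to 12 rows; each row is the pose to reach, as a shift and turn from the pose commanded when the call began; what a row does not reach only later rows make up. A row lasts 1/12 s, in which the tool goes at most 41.7 mm and 7.16 degrees, less where a joint would pass 70% of its speed; a pose out of reach is approached as far as the arm can. A call with a gripper value outside its range is refused whole. The fingers move at their own pace and stop on an object; the grip force is fixed at half the most. Time passes only in rows, so rows that repeat a pose let the fingers close. It gives the time, the measured TCP pose, the force and the opening at its end, in the units of the state.
- arm.read_state(): the state, without advancing time (a new reading comes with each control period).
- arm.get_image(name): name is "scene" or "top"; returns (picture, depth): 384x512x3 uint8, red, green, blue; 384x512 float32, mm along the optical axis (not along the pixel's ray), 0 where there is no reading.
- arm.camera_params(name): a dict with "camera_matrix" (3x3 intrinsics, pixels), "extrinsics" (4x4, takes a point from world to camera coordinates). Camera axes: x right, y down, z forward; pixel columns grow to the right and rows downward; lengths in mm; the calibration is good to about 2 mm. A picture is of the moment at which its call begins. camera_params takes no time and is no camera call.
- arm.job_done(): hands the job in, once; it reports no verdict.
The state is a dict: "clock": time; "joints": joint angles; "joint_vel": joint speeds; "joint_efforts": joint torques, N m; "position": TCP position; "ee_rot": TCP orientation; "contact_force": force on the tool from outside, world axes, zero at the start; "wrist_torque": the same for the moment, N m; "gripper_width": finger opening in mm.
Only numpy, scipy, OpenCV 4.12 (cv2) and the standard library are available. Lean on these libraries where they do the work, as an engineer would, in place of code of your own. Each camera call takes 0.05 s, during which the arm holds its last target.

## Working session

There is one attempt and no reset: what is moved stays moved. The work goes in short steps, Python scripts to look and compute and a shell command to move; the robot and the scene stay as the last step left them, time stands still between calls to the robot, and variables do not carry over. Pictures are saved under pics/ and viewed, and the job is handed in when it is done.

```bash
mkdir -p pics; ls; python3 - <<'E'
from bench import arm
import cv2,numpy as np
print(arm.read_state()); print(arm.hold_point_z)
for n in("scene","top"):
    p,d=arm.get_image(n); cv2.imwrite(f"pics/{n}0.png",p[:,:,::-1]); np.save(f"pics/{n}0d.npy",d)
    print(arm.camera_params(n))
E
```

```text
pics
{'clock': 0.0, 'joints': array([-1.07742353e+00,  3.85556058e-01,  6.66648777e-03, -5.05408811e-04,
       -1.19401805e+00, -2.58541152e-01]), 'joint_vel': array([-5.36618785e-04,  7.39687966e-05,  1.87741292e-04, -2.03128601e-03,
       -9.24535992e-04, -2.50570928e-04]), 'joint_efforts': array([ 1.99498681e-03, -3.92288661e+01,  1.88395768e+01,  4.18604225e+00,
       -4.60456533e-03,  1.36155390e-05]), 'position': array([ 145.27863102, -607.29175461,  230.23685401]), 'ee_rot': array([ 0.43741709,  0.55553881, -0.55463977, -0.43865436]), 'contact_force': array([ 0.62986511, -0.27002565,  0.46668619]), 'wrist_torque': array([-0.00508369,  0.04577384, -0.03085964]), 'gripper_width': 85.62264175052772}
18.700000000000003
{'camera_matrix': array([[496.05974332,   0.        , 248.19298648],
       [  0.        , 496.05974332, 192.08970325],
       [  0.        ,   0.        ,   1.        ]]), 'extrinsics': array([[-7.43192230e-01,  6.68901701e-01,  1.53565667e-02,
         4.12894564e+02],
       [ 5.73763389e-01,  6.48958400e-01, -4.99648445e-01,
        -2.46787661e+02],
       [-3.44181468e-01, -3.62523806e-01, -8.66092147e-01,
         1.86377562e+03],
       [ 0.00000000e+00,  0.00000000e+00,  0.00000000e+00,
         1.00000000e+00]])}
{'camera_matrix': array([[399.32142758,   0.        , 253.8382247 ],
       [  0.        , 399.32142758, 192.44466713],
       [  0.        ,   0.        ,   1.        ]]), 'extrinsics': array([[-2.92171103e-02, -9.99558696e-01, -5.36414183e-03,
        -1.67751284e+01],
       [-9.95663301e-01,  2.95765916e-02, -8.82032644e-02,
         5.25484546e+02],
       [ 8.83229930e-02,  2.76383465e-03, -9.96088053e-01,
         1.08021107e+03],
       [ 0.00000000e+00,  0.00000000e+00,  0.00000000e+00,
         1.00000000e+00]])}
```

View pics/scene0.png

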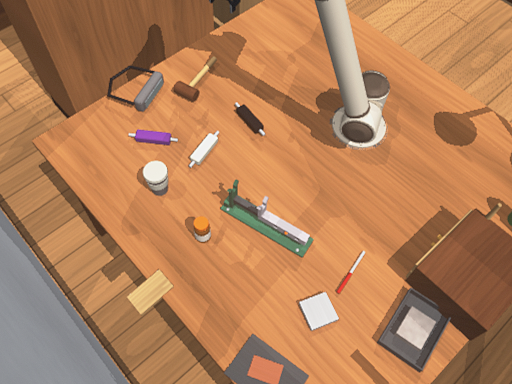

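View pics/top0.png

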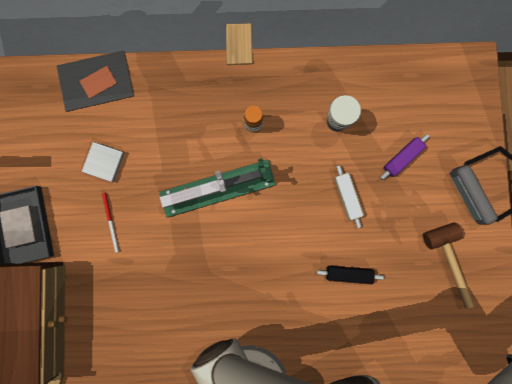

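```bash
python3 - <<'E'
from scipy.spatial.transform import Rotation as R
from bench import arm
print(R.from_quat(arm.read_state()['ee_rot']).as_matrix())
E
```

```text
[[-2.32440918e-01 -5.91967377e-04 -9.72610338e-01]
 [ 9.72608517e-01  1.88694619e-03 -2.32441631e-01]
 [ 1.97286123e-03 -9.99998045e-01  1.37149010e-04]]
```

```bash
cat > h.py <<'E'
from bench import arm
import numpy as np,cv2
def ray(n,u,v):
    c=arm.camera_params(n);E=c['extrinsics'];K=c['camera_matrix']
    d=E[:3,:3].T@np.linalg.solve(K,[u,v,1]); o=-E[:3,:3].T@E[:3,3]; return o,d
def onz(n,u,v,z):
    o,d=ray(n,u,v); return o+d*(z-o[2])/d[2]
def pj(n,P):
    c=arm.camera_params(n);q=c['camera_matrix']@(c['extrinsics'][:3,:3]@P+c['extrinsics'][:3,3]);return q[:2]/q[2]
def crop(f,out,x0,y0,w,h,s):
    im=cv2.imread(f)[y0:y0+h,x0:x0+w]; cv2.imwrite(out,cv2.resize(im,None,fx=s,fy=s,interpolation=cv2.INTER_CUBIC))
def bp(n,u,v,d):
    o,r=ray(n,u,v); return o+r*d[v,u]
E
python3 - <<'E'
from h import *
crop('pics/top0.png','pics/t1.png',150,150,230,90,3)
crop('pics/scene0.png','pics/s1.png',180,120,140,140,4)
for n in('top','scene'):
    o,_=ray(n,0,0);print(n,o)
E
```

```text
top [ 427.30808219  -35.29529203 1122.24480828]
scene [1089.93478535  559.63208211 1484.55371427]
```

View pics/t1.png

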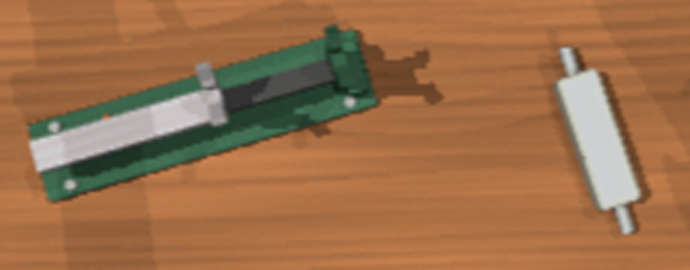

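View pics/s1.png

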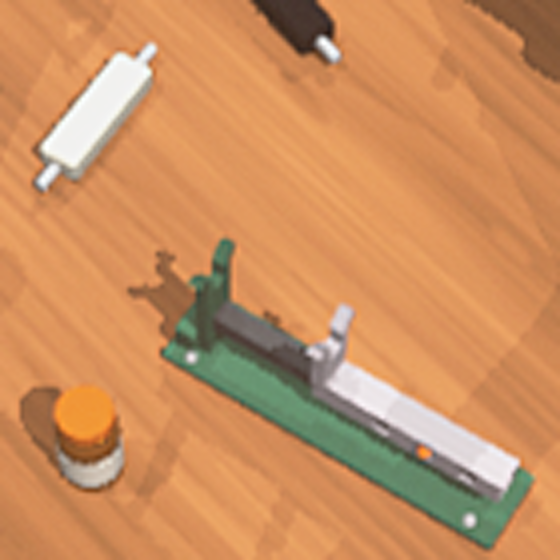

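Candidates for the mandrel (top view): white (349,196), purple (405,157), black (350,275); the white one fits. The stand is at (217,188), with its orange button at scene (286,233). The jar cap at (254,115) is also orange, but it isn't the button. The crops confirm both choices. Next I measure.

```bash
python3 - <<'E'
from h import *
def ims(n): 
    a=cv2.imread(f'pics/{n}0.png');return a,cv2.cvtColor(a,cv2.COLOR_BGR2HSV),np.load(f'pics/{n}0d.npy')
for n in('top','scene'):
    a,h,d=ims(n)
    # green base
    g=cv2.inRange(h,(60,60,30),(95,255,255))
    k,l,s,c=cv2.connectedComponentsWithStats(g); 
    print(n,'green',[(s[i],c[i].round(1)) for i in range(1,k) if s[i][4]>60])
    v,u=np.nonzero(g); P=np.array([bp(n,x,y,d) for x,y in zip(u,v)])
    B=P[(abs(P[:,2]-12)<5)&(P[:,0]>300)&(P[:,0]<750)]
    r=cv2.minAreaRect(B[:,:2].astype(np.float32)); print('base rect',r,'z',np.median(B[:,2]),cv2.boxPoints(r).round(0).tolist())
    # orange button
    x0,y0,x1,y1=(150,150,280,220) if n=='top' else (215,175,320,260)
    o=cv2.inRange(h,(3,150,120),(14,255,255)); o[:y0]=0;o[y1:]=0;o[:,:x0]=0;o[:,x1:]=0
    k,l,s,c=cv2.connectedComponentsWithStats(o)
    print('orange',[(s[i].tolist(),c[i].round(1),h[l==i].mean(0).round()) for i in range(1,k)][:12])
    # mandrel
    w=cv2.inRange(h,(0,0,120),(180,70,255))
    x0,y0,x1,y1=(325,155,370,235) if n=='top' else (183,123,225,172)
    m=np.zeros_like(w);m[y0:y1,x0:x1]=w[y0:y1,x0:x1]
    v,u=np.nonzero(m);P=np.array([bp(n,x,y,d) for x,y in zip(u,v)])
    T=P[abs(P[:,2]-30)<4]; r=cv2.minAreaRect(T[:,:2].astype(np.float32)); print('body',r,np.median(T[:,2]))
    r=cv2.minAreaRect(P[:,:2].astype(np.float32));print('all',r)
    S=P[(P[:,2]<24)&(P[:,2]>10)];print(len(S), )
E
```

```text
top green [(array([ 165,  159,  110,   58, 1526], dtype=int32), array([229.6, 187.9])), (array([169, 176,  48,  17, 203], dtype=int32), array([192.7, 183.9]))]
base rect ((541.49755859375, 69.41828155517578), (74.07835388183594, 314.89031982421875), 15.032010078430176) z 11.574941321643337 [[465.0, 212.0], [547.0, -92.0], [618.0, -73.0], [536.0, 231.0]]
orange [([150, 150, 130, 70, 5672], array([211.7, 182.8]), array([ 13., 154., 170.]))]
body ((507.0131530761719, -292.7110595703125), (124.77220916748047, 39.21529006958008), 16.212549209594727) 29.233849936553497
all ((510.41748046875, -187.71128845214844), (301.1850280761719, 172.73915100097656), 88.76712799072266)
98
scene green [(array([221, 205,  92,  52, 823], dtype=int32), array([266.9, 230.2]))]Traceback (most recent call last):
  File "<stdin>", line 10, in <module>
  File "h.py", line 13, in bp
    o,r=ray(n,u,v); return o+r*d[v,u]
        ~~~^^^^^^^
  File "h.py", line 4, in ray
    c=arm.camera_params(n);E=c['extrinsics'];K=c['camera_matrix']
ValueError: time passes only in moves, steps and waits
```

```bash
python3 - <<'E'
s=open('h.py').read()
s=s.replace("arm.camera_params(n)","CP(n)").replace("def ray","from functools import lru_cache\n@lru_cache\ndef CP(n): return arm.camera_params(n)\ndef ray",1)
open('h.py','w').write(s)
E
cat > m.py <<'E'
from h import *
def lab(n,z,H):  # fit
    pass
for n in('top','scene'):
    a=cv2.imread(f'pics/{n}0.png');h=cv2.cvtColor(a,cv2.COLOR_BGR2HSV);d=np.load(f'pics/{n}0d.npy')
    g=cv2.inRange(h,(60,60,30),(95,255,255))
    v,u=np.nonzero(g); P=np.array([bp(n,x,y,d) for x,y in zip(u,v)])
    B=P[(abs(P[:,2]-12)<5)&(P[:,0]>300)&(P[:,0]<750)&(P[:,1]>-120)&(P[:,1]<260)]
    r=cv2.minAreaRect(B[:,:2].astype(np.float32)); print(n,'base rect',r,'z',np.median(B[:,2]))
    x0,y0,x1,y1=(178,183,200,195) if n=='top' else (270,222,300,245)
    o=cv2.inRange(h,(3,190,150),(14,255,255)); o[:y0]=0;o[y1:]=0;o[:,:x0]=0;o[:,x1:]=0
    k,l,s,c=cv2.connectedComponentsWithStats(o)
    print('orange',[(s[i].tolist(),c[i].round(1),onz(n,*c[i],57).round(1)) for i in range(1,k)][:12])
    w=cv2.inRange(h,(0,0,120),(180,70,255))
    x0,y0,x1,y1=(325,155,370,235) if n=='top' else (183,123,225,172)
    m=np.zeros_like(w);m[y0:y1,x0:x1]=w[y0:y1,x0:x1]
    v,u=np.nonzero(m);P=np.array([bp(n,x,y,d) for x,y in zip(u,v)])
    T=P[abs(P[:,2]-30)<4]; r=cv2.minAreaRect(T[:,:2].astype(np.float32)); print('body',r,np.median(T[:,2]))
    S=P[(P[:,2]<26)&(P[:,2]>14)];c=T[:,:2].mean(0);
    ax=np.linalg.svd(T[:,:2]-c)[2][0];print('ax',ax,'yaw of axis',np.degrees(np.arctan2(ax[1],ax[0])),c, (P[:,:2]-c)@ax@np.ones(1) if 0 else '')
    for sg in(1,-1):
        q=S[np.where((S[:,:2]-c)@ax*sg>68)[0]];print('end',len(q),q.mean(0) if len(q) else '')
    # tube/bar tops
    yy,xx=np.mgrid[150:220,150:280] if n=='top' else np.mgrid[175:260,215:320]
    P=np.array([bp(n,x,y,d) for x,y in zip(xx.ravel(),yy.ravel())]);
    for z in (69,137):
        T=P[abs(P[:,2]-z)<4];r=cv2.minAreaRect(T[:,:2].astype(np.float32));print('z',z,len(T),r,np.median(T[:,2]))
E
python3 m.py
```

```text
top base rect ((541.49755859375, 69.41828155517578), (74.07835388183594, 314.89031982421875), 15.032010078430176) z 11.574941321643337
orange []
body ((507.0131530761719, -292.7110595703125), (124.77220916748047, 39.21529006958008), 16.212549209594727) 29.233849936553497
ax [-0.95926832 -0.28249651] yaw of axis -163.59073882358413 [ 506.23975331 -292.52928361] 
end 30 [ 430.93004521 -314.94260644   19.73895093]
end 32 [ 582.33916112 -270.35959556   19.4741338 ]
z 69 731 ((537.8734130859375, 82.41455078125), (31.823610305786133, 276.3243103027344), 15.0480375289917) 68.23474214372231
z 137 62 ((560.5706787109375, -1.6349029541015625), (52.565696716308594, 122.68303680419922), 14.552870750427246) 134.67398264740098
scene base rect ((553.4282836914062, 74.66826629638672), (72.721435546875, 318.40020751953125), 20.520524978637695) z 11.78255307825134
orange [([285, 232, 1, 2, 2], array([285. , 232.5]), array([534.2, 149.8,  57. ]))]
body ((515.2024536132812, -289.0487365722656), (148.6757049560547, 39.06920623779297), 16.09687042236328) 29.550864785342355
ax [0.9653553  0.26093896] yaw of axis 15.125784205330593 [ 505.74457133 -291.88972869] 
end 16 [ 583.86966574 -269.02967905   20.66341462]
end 13 [ 429.94240478 -314.60146025   20.41129912]
z 69 416 ((538.598876953125, 77.07608032226562), (32.06130599975586, 285.28204345703125), 15.247836112976074) 68.10362195354469
z 137 27 ((559.9877319335938, -1.367156982421875), (50.57026290893555, 122.9989242553711), 14.577799797058105) 135.42844402285118
```

```bash
python3 -m creep '[[[17,34,0],[0,0,0.07],1],[[34,68,0],[0,0,0.15],1],[[51,102,0],[0,0,0.22],1],[[68,136,0],[0,0,0.3],1],[[85,170,0],[0,0,0.38],1],[[102,204,0],[0,0,0.45],1],[[119,238,0],[0,0,0.53],1],[[136,272,0],[0,0,0.6],1],[[153,306,0],[0,0,0.67],1],[[170,340,0],[0,0,0.74],1],[[187,374,0],[0,0,0.8],1],[[187,374,0],[0,0,0.8],1]]'
```

```text
clock: 1.1
position: [334.4, -229.6, 231.4]
ee_rot: [0.184, 0.683, -0.682, -0.183]
contact_force: [-0.3, 0.3, -1.0]
gripper_width: 85.4
```

```bash
python3 -m creep '[[[17,34,0],[0,0,0.07],1],[[34,68,0],[0,0,0.15],1],[[51,102,0],[0,0,0.22],1],[[68,136,0],[0,0,0.3],1],[[85,170,0],[0,0,0.38],1],[[102,204,0],[0,0,0.45],1],[[119,238,0],[0,0,0.53],1],[[136,272,0],[0,0,0.6],1],[[153,306,0],[0,0,0.67],1],[[170,340,0],[0,0,0.74],1],[[188,380,0],[0,0,0.8],1],[[188,380,0],[0,0,0.8],1]]'; python3 - <<'E'
from scipy.spatial.transform import Rotation as R
from bench import arm
s=arm.read_state();print(R.from_quat(s['ee_rot']).as_matrix().round(4),s['joints'].round(2),s['position'])
E
```

```text
clock: 2.1
position: [523.0, 151.0, 230.2]
ee_rot: [-0.095, 0.701, -0.701, 0.095]
contact_force: [-0.0, -0.9, 0.1]
gripper_width: 85.7
[[-9.638e-01  9.000e-04  2.666e-01]
 [-2.666e-01  3.000e-04 -9.638e-01]
 [-1.000e-03 -1.000e+00 -0.000e+00]] [ 0.58  0.25 -0.19  0.   -1.13 -0.31] [523.04033185 150.97528483 230.17153061]
```

```bash
python3 -m creep '[[[0,0,-30],[0,0,0],1],[[0,0,-60],[0,0,-0.007],1],[[0,0,-90],[0,0,-0.007],1],[[0,0,-110],[0,0,-0.007],1],[[0,0,-120],[0,0,-0.007],1],[[0,0,-120],[0,0,-0.007],1],[[0,0,-120],[0,0,-0.007],1]]'; python3 - <<'E'
from h import *
for n in("scene","top"):
    p,d=arm.get_image(n); cv2.imwrite(f"pics/{n}1.png",p[:,:,::-1])
crop('pics/top1.png','pics/t2.png',140,130,150,100,5)
crop('pics/scene1.png','pics/s2.png',220,160,120,100,6)
print(arm.read_state()['position'])
E
```

```text
clock: 2.68
position: [520.9, 146.1, 111.6]
ee_rot: [0.091, -0.701, 0.701, -0.091]
contact_force: [0.9, 0.9, -0.1]
gripper_width: 85.2
[521.59859352 146.62243954 112.9254248 ]
```

View pics/s2.png

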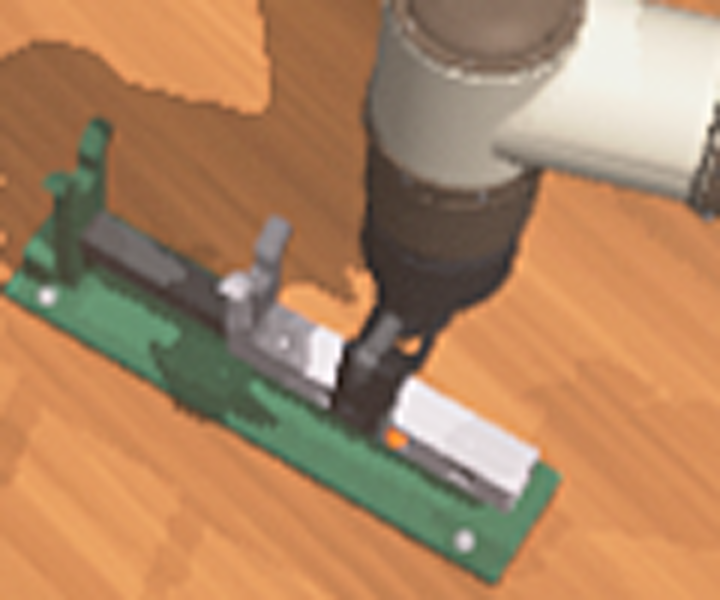

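View pics/t2.png

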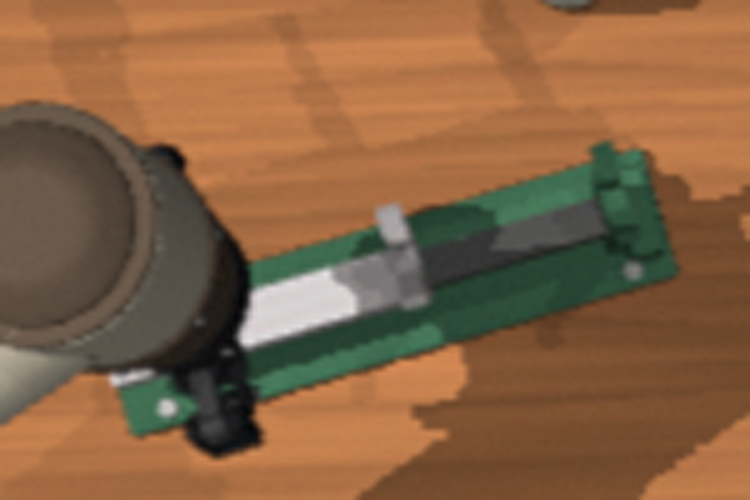

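The scene crop shows the fingers straddling the tube from above, with the button at scene px (286,233.3). I'll check that against my stand frame.

```bash
python3 - <<'E'
from h import *
o=np.array([555.6,17.,0]);x=np.array([.9659,.2588,0]);y=np.array([-.2588,.9659,0]);z=np.array([0,0,1.])
for nm,a,b,c in(('btn',17,135,55),('tubeend',0,205,69),('fork',-0,-76,137),('tfork',0,36,137),('cornerA',38,215,12),('cornerB',38,-105,12),('cornerC',-38,215,12)):
    P=o+a*x+b*y+c*z; print(nm,P.round(1),pj('scene',P).round(1),pj('top',P).round(1))
E
```

```text
btn [537.1 151.8  55. ] [284.7 233.8] [185.2 188.9]
tubeend [502.5 215.   69. ] [307.1 238.9] [160.6 202. ]
fork [575.3 -56.4 137. ] [232.3 185.2] [262.7 167.9]
tfork [546.3  51.8 137. ] [262.3 202.3] [219.5 180.8]
cornerA [536.7 234.5  12. ] [301.8 257. ] [158.4 191.4]
cornerB [619.5 -74.6  12. ] [219.3 208.2] [267.9 158.8]
cornerC [463.3 214.8  12. ] [313.4 238.9] [165.6 217.5]
```

```bash
python3 -m creep '[[[0,2,-15],[0,0,0],1],[[0,2,-30],[0,0,0],1],[[0,2,-45],[0,0,0],1],[[0,2,-60],[0,0,0],1],[[0,2,-70],[0,0,0],1],[[0,2,-74],[0,0,0],1],[[0,2,-74],[0,0,0],1],[[0,2,-74],[0,0,0],1]]'
```

```text
clock: 3.45
position: [521.1, 148.5, 38.2]
ee_rot: [-0.09, 0.701, -0.701, 0.091]
contact_force: [-0.8, 0.5, -0.1]
gripper_width: 85.3
```

```bash
python3 -m creep '[[[0,0,0],[0,0,0],0],[[0,0,0],[0,0,0],-0.3],[[0,0,0],[0,0,0],-1],[[0,0,0],[0,0,0],-1],[[0,0,0],[0,0,0],-1],[[0,0,0],[0,0,0],-1],[[0,0,0],[0,0,0],-1],[[0,0,0],[0,0,0],-1],[[0,0,0],[0,0,0],-1],[[0,0,0],[0,0,0],-1]]'; python3 - <<'E'
from h import *
p,d=arm.get_image('scene'); cv2.imwrite("pics/scene2.png",p[:,:,::-1])
crop('pics/scene2.png','pics/s3.png',220,160,120,100,6)
E
```

```text
clock: 4.28
position: [520.7, 148.2, 38.2]
ee_rot: [0.091, -0.701, 0.701, -0.091]
contact_force: [-0.6, -0.2, 4.8]
gripper_width: 27.4
```

View pics/s3.png

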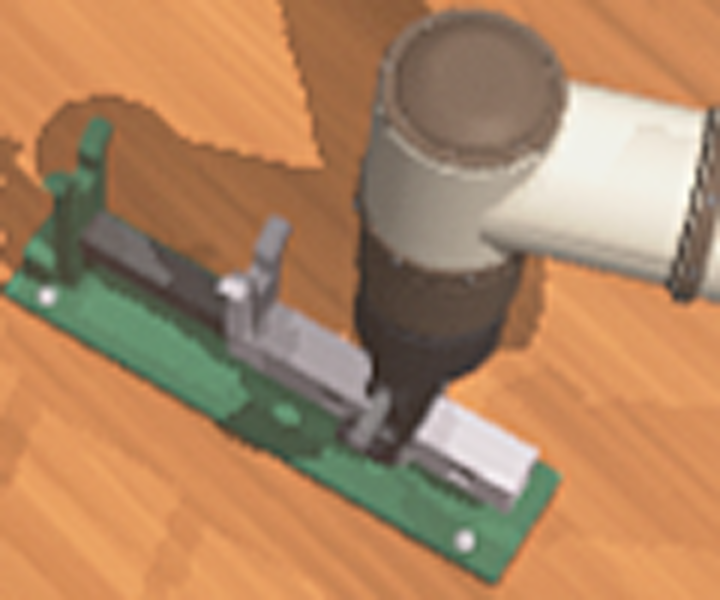

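The button is hidden under the finger at about (390,445) in the crop. The opening of 27.4 mm matches the 28 mm tube with the button flush. Now I pull.

```bash
python3 -m creep '[[[-0.5,1.9,0],[0,0,0],-1],[[-1,3.9,0],[0,0,0],-1],[[-1.6,5.8,0],[0,0,0],-1],[[-2.1,7.7,0],[0,0,0],-1],[[-2.6,9.7,0],[0,0,0],-1],[[-3.1,11.6,0],[0,0,0],-1],[[-3.6,13.5,0],[0,0,0],-1],[[-3.9,14.5,0],[0,0,0],-1],[[-3.9,14.5,0],[0,0,0],-1]]'
```

```text
clock: 5.08
position: [516.8, 162.6, 38.2]
ee_rot: [0.091, -0.701, 0.701, -0.091]
contact_force: [-0.5, -1.3, 5.7]
gripper_width: 26.9
```

```bash
python3 -m creep '[[[-0.7,2.4,0],[0,0,0],-1],[[-1.3,4.8,0],[0,0,0],-1],[[-1.9,7.2,0],[0,0,0],-1],[[-2.6,9.7,0],[0,0,0],-1],[[-3.2,12.1,0],[0,0,0],-1],[[-3.9,14.5,0],[0,0,0],-1],[[-4.5,16.9,0],[0,0,0],-1],[[-5.2,19.3,0],[0,0,0],-1],[[-5.8,21.7,0],[0,0,0],-1],[[-6.2,23.2,0],[0,0,0],-1],[[-6.5,24.1,0],[0,0,0],-1],[[-6.5,24.1,0],[0,0,0],-1]]'; python3 - <<'E'
from h import *
p,d=arm.get_image('scene'); cv2.imwrite("pics/scene3.png",p[:,:,::-1])
crop('pics/scene3.png','pics/s4.png',220,160,120,100,6)
E
```

```text
clock: 6.08
position: [510.3, 187.0, 38.2]
ee_rot: [0.091, -0.701, 0.701, -0.091]
contact_force: [-0.9, -0.5, 5.8]
gripper_width: 26.8
```

View pics/s4.png

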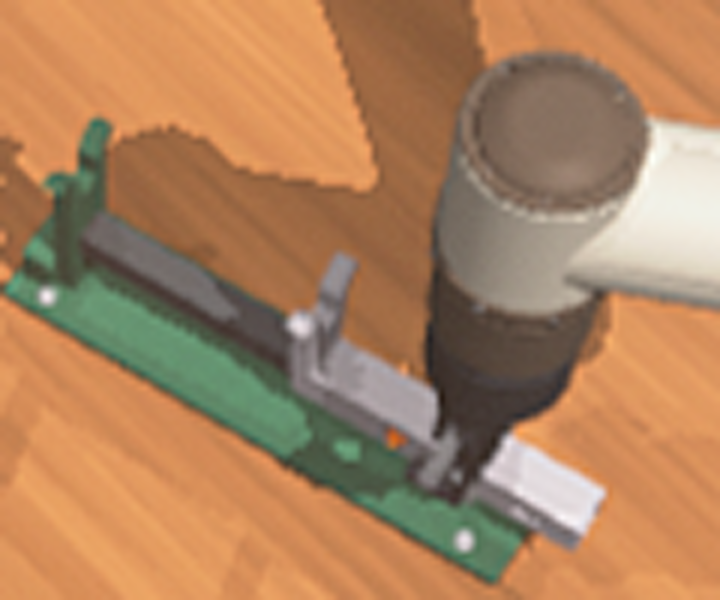

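The orange button shows again at crop (397,437) after the 40 mm slide. A gentle tug will check the lock.

```bash
python3 -m creep '[[[-0.3,1,0],[0,0,0],-1],[[-0.5,1.9,0],[0,0,0],-1],[[-0.6,2.4,0],[0,0,0],-1],[[-0.6,2.4,0],[0,0,0],-1]]'
```

```text
clock: 6.47
position: [509.7, 189.2, 38.2]
ee_rot: [0.091, -0.701, 0.701, -0.091]
contact_force: [-2.0, -1.4, 6.7]
gripper_width: 26.8
```

```bash
python3 -m creep '[[[-0.2,0.7,0],[0,0,0],-1],[[-0.4,1.4,0],[0,0,0],-1],[[-0.4,1.4,0],[0,0,0],-1]]'; python3 - <<'E'
from h import *
p,d=arm.get_image('scene'); cv2.imwrite("pics/scene4.png",p[:,:,::-1])
crop('pics/scene4.png','pics/s5.png',265,215,60,45,12)
E
```

```text
clock: 6.72
position: [509.5, 189.6, 38.2]
ee_rot: [0.091, -0.701, 0.702, -0.091]
contact_force: [2.3, -5.9, 6.1]
gripper_width: 27.0
```

View pics/s5.png

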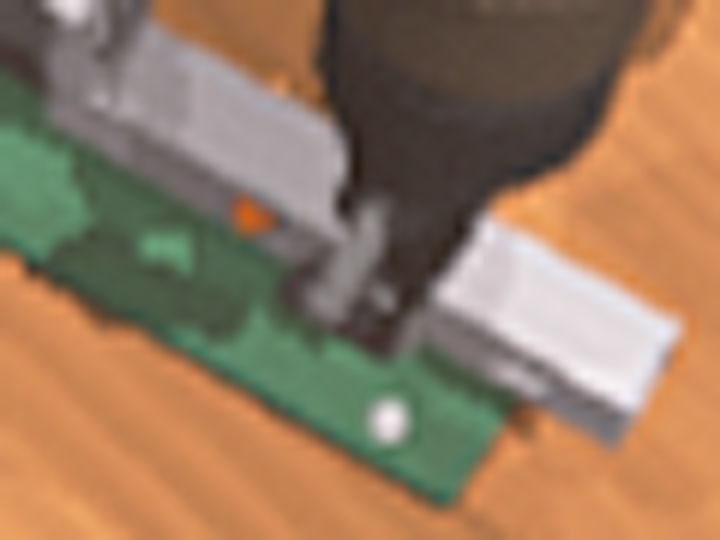

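It stopped after about 0.4 mm of the 1.4 mm commanded, with the force rising to about 6 N, so the tube is locked. The button stands out at crop (250,213). I ease back, release and rise.

```bash
python3 -m creep '[[[0.5,-2,0],[0,0,0],-1],[[0.6,-2.4,0],[0,0,0],0],[[0.6,-2.4,0],[0,0,0],1],[[0.6,-2.4,0],[0,0,0],1],[[0.6,-2.4,0],[0,0,0],1],[[0.6,-2.4,0],[0,0,0],1],[[0.6,-2.4,0],[0,0,0],1],[[0.6,-2.4,15],[0,0,0],1],[[0.6,-2.4,50],[0,0,0],1],[[0.6,-2.4,90],[0,0,0],1],[[0.6,-2.4,130],[0,0,0],1],[[0.6,-2.4,163],[0,0,0],1]]'
```

```text
clock: 7.77
position: [510.0, 188.3, 203.3]
ee_rot: [-0.09, 0.701, -0.701, 0.092]
contact_force: [0.9, 1.5, 0.5]
gripper_width: 85.5
```

```bash
python3 -m creep '[[[0,-20,5],[0,0,-0.06],1],[[0,-52,10],[0,0,-0.17],1],[[0,-86,10],[0,0,-0.28],1],[[-1,-120,10],[0,0,-0.39],1],[[-1,-154,10],[0,0,-0.5],1],[[-1,-188,10],[0,0,-0.61],1],[[-1,-222,10],[0,0,-0.72],1],[[-2,-256,10],[0,0,-0.83],1],[[-2,-290,10],[0,0,-0.94],1],[[-2,-324,10],[0,0,-1.05],1],[[-2,-358,10],[0,0,-1.16],1],[[-2,-390,10],[0,0,-1.27],1]]'; python3 -m creep '[[[-0.4,-30,-10],[0,0,-0.1],1],[[-0.8,-60,-30],[0,0,-0.2],1],[[-0.8,-85,-60],[0,0,-0.26],1],[[-0.8,-90.5,-90],[0,0,-0.276],1],[[-0.8,-90.5,-120],[0,0,-0.276],1],[[-0.8,-90.5,-130],[0,0,-0.276],1],[[-0.8,-90.5,-130],[0,0,-0.276],1],[[-0.8,-90.5,-130],[0,0,-0.276],1]]'; python3 - <<'E'
from h import *
from scipy.spatial.transform import Rotation as R
s=arm.read_state();print(R.from_quat(s['ee_rot']).as_matrix().round(4),s['joints'].round(2),s['position'])
for n in("scene","top"):
    p,d=arm.get_image(n); cv2.imwrite(f"pics/{n}5.png",p[:,:,::-1])
a=cv2.imread('pics/top5.png')[130:250,300:400];b=cv2.imread('pics/scene5.png')[90:210,160:260]
cv2.imwrite('pics/m5.png',cv2.resize(np.hstack([a,b]),None,fx=4,fy=4,interpolation=cv2.INTER_CUBIC))
E
```

```text
clock: 8.77
position: [507.2, -203.5, 210.3]
ee_rot: [0.345, 0.617, -0.617, -0.345]
contact_force: [0.8, 0.5, -0.4]
gripper_width: 85.6
clock: 9.43
position: [507.4, -292.4, 80.9]
ee_rot: [-0.425, -0.565, 0.566, 0.424]
contact_force: [0.1, 0.3, 0.7]
gripper_width: 85.6
[[-2.791e-01  1.000e-04 -9.603e-01]
 [ 9.603e-01 -7.000e-04 -2.791e-01]
 [-6.000e-04 -1.000e+00  1.000e-04]] [-0.25  0.47 -0.28  0.   -0.82 -1.04] [ 507.38493333 -292.3550474    80.87229232]
```

View pics/m5.png

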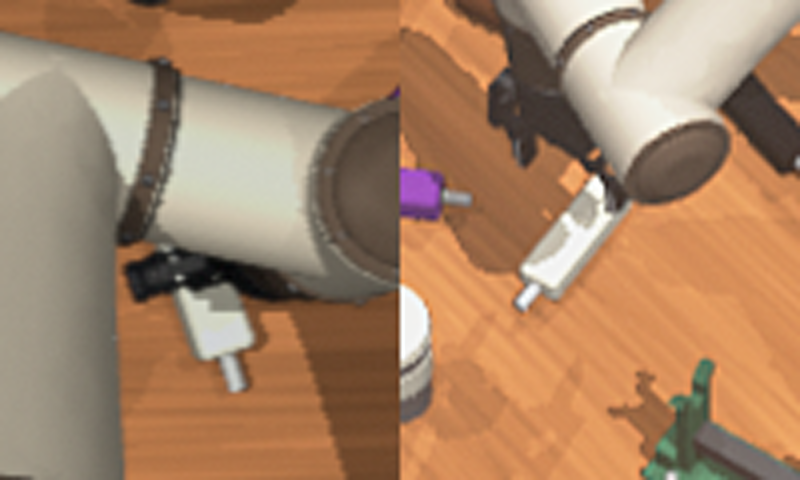

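The fingers straddle the white mandrel. Descending.

```bash
python3 -m creep '[[[0,0,-20],[0,0,0],1],[[0,0,-40],[0,0,0],1],[[0,0,-60],[0,0,0],1],[[0,0,-70],[0,0,0],1],[[0,0,-76],[0,0,0],1],[[0,0,-76],[0,0,0],1],[[0,0,-76],[0,0,0],0.5],[[0,0,-76],[0,0,0],0.2],[[0,0,-76],[0,0,0],0],[[0,0,-76],[0,0,0],-0.1],[[0,0,-76],[0,0,0],-1],[[0,0,-76],[0,0,0],-1]]'; python3 -m creep '[[[0,0,0],[0,0,0],-1],[[0,0,0],[0,0,0],-1],[[0,0,0],[0,0,0],-1],[[0,0,0],[0,0,0],-1]]'
```

```text
clock: 10.53
position: [507.6, -292.6, 5.6]
ee_rot: [0.425, 0.566, -0.565, -0.424]
contact_force: [-0.9, -0.0, 6.3]
gripper_width: 38.8
clock: 10.87
position: [507.6, -292.6, 5.6]
ee_rot: [0.425, 0.566, -0.565, -0.424]
contact_force: [-0.5, 1.4, 6.0]
gripper_width: 39.0
```

```bash
python3 -m creep '[[[0,0,3],[0,0,0],-1],[[0,0,12],[0,0,0],-1],[[0,0,30],[0,0,0],-1],[[0,0,50],[0,0,0],-1],[[0,0,70],[0,0,0],-1],[[0,0,90],[0,0,0],-1],[[0,0,110],[0,0,0],-1],[[0,0,130],[0,0,0],-1],[[0,0,150],[0,0,0],-1],[[0,0,168],[0,0,0],-1],[[0,0,178],[0,0,0],-1],[[0,0,180],[0,0,0],-1]]'; python3 - <<'E'
from h import *
for n in("scene","top"):
    p,d=arm.get_image(n); cv2.imwrite(f"pics/{n}6.png",p[:,:,::-1]); np.save(f"pics/{n}6d.npy",d)
a=cv2.imread('pics/top6.png')[130:250,140:400];b=cv2.imread('pics/scene6.png')[100:270,120:340]
cv2.imwrite('pics/t6.png',cv2.resize(a,None,fx=3,fy=3,interpolation=cv2.INTER_CUBIC))
cv2.imwrite('pics/s6.png',cv2.resize(b,None,fx=3,fy=3,interpolation=cv2.INTER_CUBIC))
n='top'
for n in('top','scene'):
    d=np.load(f"pics/{n}6d.npy")
    yy,xx=np.mgrid[150:220,150:280] if n=='top' else np.mgrid[175:265,215:330]
    P=np.array([bp(n,x,y,d) for x,y in zip(xx.ravel(),yy.ravel())])
    P=P[(P[:,0]>430)&(P[:,0]<640)&(P[:,1]>-90)]
    T=P[abs(P[:,2]-137)<6];r=cv2.minAreaRect(T[:,:2].astype(np.float32));print(n,len(T),r)
    q=T[:,:2]-[555.6,17.];t=np.radians(15);L=np.c_[q@[np.cos(t),np.sin(t)],q@[-np.sin(t),np.cos(t)]]
    for m in(L[:,1]<20,L[:,1]>20):print(m.sum(),L[m].min(0).round(1),L[m].max(0).round(1),L[m].mean(0).round(1))
E
```

```text
clock: 11.87
position: [507.5, -292.5, 186.4]
ee_rot: [0.426, 0.566, -0.565, -0.424]
contact_force: [0.5, -0.9, -2.3]
gripper_width: 39.1
top 78 ((555.625732421875, 18.227264404296875), (51.9149169921875, 163.8509521484375), 15.176717758178711)
42 [-25.4 -80.7] [ 26.4 -69.1] [  0.8 -74.8]
36 [-25.9  71.6] [26.1 83.2] [ 1.1 77.9]
scene 42 ((554.886962890625, 18.674583435058594), (54.07969284057617, 166.4622802734375), 14.974019050598145)
22 [-27.3 -81.4] [ 26.7 -68.4] [ -1.6 -74.1]
20 [-27.3  72.3] [26.2 85. ] [-2.6 78.3]
```

View pics/s6.png

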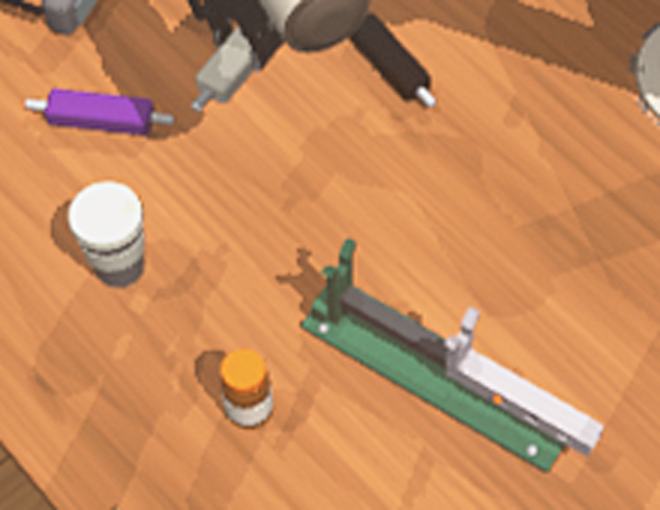

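View pics/t6.png

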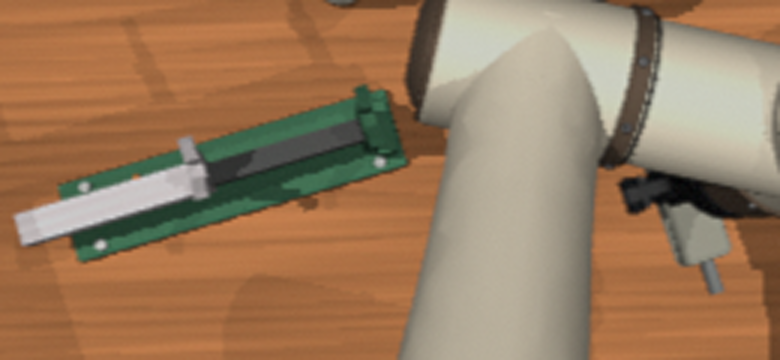

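```bash
python3 -m creep '[[[1,8,0],[0,0,0.04],-1],[[4,26,0],[0,0,0.13],-1],[[8,50,0],[0,0,0.24],-1],[[12,75,0],[0,0,0.35],-1],[[16,100,0],[0,0,0.46],-1],[[20,125,0],[0,0,0.57],-1],[[24,150,0],[0,0,0.68],-1],[[27,175,0],[0,0,0.79],-1],[[31,200,0],[0,0,0.9],-1],[[35,225,0],[0,0,1.01],-1],[[38,248,0],[0,0,1.12],-1],[[41,268,0],[0,0,1.23],-1]]'; python3 -m creep '[[[3,20,0],[0,0,0.11],-1],[[5,35,0],[0,0,0.21],-1],[[6.5,42,0],[0,0,0.28],-1],[[7,43.5,0],[0,0,0.32],-1],[[7,43.5,0],[0,0,0.32],-1],[[7,43.5,0],[0,0,0.32],-1],[[7,43.5,0],[0,0,0.32],-1]]'; python3 - <<'E'
from h import *
from scipy.spatial.transform import Rotation as R
s=arm.read_state();M=R.from_quat(s['ee_rot']).as_matrix();print(M.round(4),np.degrees(np.arctan2(M[1,0],M[0,0]))%360,s['joints'].round(2),s['position'],s['contact_force'])
for n in("scene","top"):
    p,d=arm.get_image(n); cv2.imwrite(f"pics/{n}7.png",p[:,:,::-1]); np.save(f"pics/{n}7d.npy",d)
crop('pics/scene7.png','pics/s7.png',200,150,130,110,6)
crop('pics/top7.png','pics/t7.png',150,120,150,110,5)
E
```

```text
clock: 12.97
position: [546.7, -22.9, 182.3]
ee_rot: [-0.017, -0.707, 0.707, 0.02]
contact_force: [0.3, -0.8, -2.6]
gripper_width: 39.0
clock: 13.55
position: [554.2, 18.8, 183.3]
ee_rot: [0.092, -0.701, 0.701, -0.091]
contact_force: [-0.5, 0.1, -3.6]
gripper_width: 39.2
[[-9.665e-01 -2.100e-03  2.567e-01]
 [-2.567e-01 -5.000e-04 -9.665e-01]
 [ 2.200e-03 -1.000e+00 -1.000e-04]] 194.8740100309729 [ 0.33  0.31 -0.24 -0.   -1.03 -0.07] [554.18702515  18.80517225 183.28965964] [-0.48357604  0.14468131 -3.56871585]
```

View pics/s7.png

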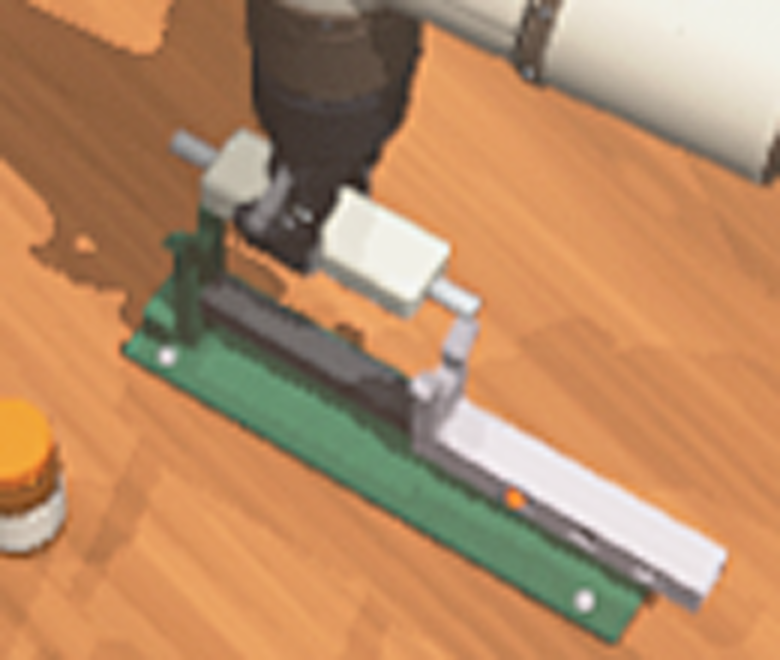

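View pics/t7.png

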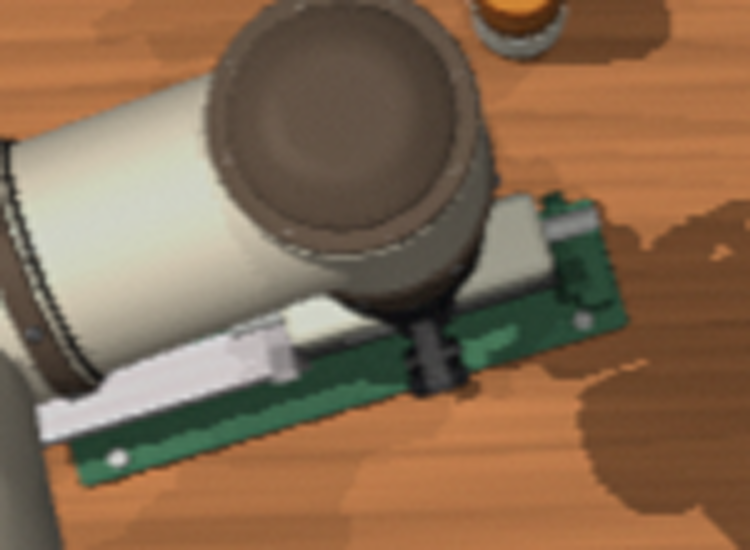

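The mandrel is held level over both forks, its ends at scene-crop (190,145) and (458,295). I'll measure its centre and axis before lowering.

```bash
python3 - <<'E'
from h import *
t=np.radians(15);c0=np.array([555.3,18.4])
for n in('top','scene'):
    d=np.load(f"pics/{n}7d.npy");a=cv2.imread(f'pics/{n}7.png');h=cv2.cvtColor(a,cv2.COLOR_BGR2HSV)
    yy,xx=np.mgrid[140:215,150:280] if n=='top' else np.mgrid[165:215,220:290]
    m=(h[yy,xx,1]<70)&(h[yy,xx,2]>90); xx,yy=xx[m],yy[m]
    P=np.array([bp(n,x,y,d) for x,y in zip(xx,yy)])
    q=P[:,:2]-c0; L=np.c_[q@[np.cos(t),np.sin(t)],q@[-np.sin(t),np.cos(t)],P[:,2]]
    k=(abs(L[:,0])<40)&(abs(L[:,1])<110)&(L[:,2]>170)&(L[:,2]<230);L=L[k]
    T=L[L[:,2]>203];print(n,len(T),'body',T.min(0).round(1),T.max(0).round(1),np.median(T[:,2]).round(1))
    for s in(-1,1):
        e=L[(L[:,1]*s>66)&(L[:,2]<203)&(L[:,2]>185)];b=T[(T[:,1]*s>30)&(T[:,1]*s<66)]
        print(s,'end',len(e),e.mean(0).round(1) if len(e) else'',e.min(0).round(1) if len(e) else'',e.max(0).round(1)if len(e) else'','| body half',len(b),b[:,0].min().round(1) if len(b) else '',b[:,0].max().round(1)if len(b) else '', b[:,2].mean().round(1)if len(b) else'')
E
```

```text
top 312 body [-20.8 -64.1 203.1] [ 18.4  62.4 211.8] 207.0
-1 end 46 [ -1.1 -78.1 197.6] [ -6.  -89.6 192.4] [  4.3 -66.1 201.1] | body half 195 -20.2 18.4 207.1
1 end 22 [ -4.3  76.7 196.3] [ -6.2  66.1 191. ] [ -1.9  88.7 200. ] | body half 98 -20.8 -1.9 207.0
scene 312 body [-28.5 -61.1 203. ] [ 28.8  76.7 228. ] 207.3
-1 end 27 [ -1.2 -78.1 196.4] [ -6.8 -89.8 190.7] [  3.7 -66.6 200.8] | body half 86 -20.4 17.9 207.9
1 end 27 [ -0.9  78.8 196.7] [ -6.2  67.2 192.6] [  4.4  90.1 202.4] | body half 122 -20.5 18.4 207.6
```

Both ends are about 1.1 mm to -x of the slots and the y centring is fine. I'll correct by (+1.1, +0.3) and lower. Seating needs about 82 mm.

```bash
python3 -m creep '[[[1.1,0.3,-4],[0,0,0],-1],[[1.1,0.3,-14],[0,0,0],-1],[[1.1,0.3,-26],[0,0,0],-1],[[1.1,0.3,-38],[0,0,0],-1],[[1.1,0.3,-48],[0,0,0],-1],[[1.1,0.3,-56],[0,0,0],-1],[[1.1,0.3,-62],[0,0,0],-1],[[1.1,0.3,-67],[0,0,0],-1],[[1.1,0.3,-71],[0,0,0],-1],[[1.1,0.3,-74],[0,0,0],-1],[[1.1,0.3,-74],[0,0,0],-1],[[1.1,0.3,-74],[0,0,0],-1]]'
```

```text
clock: 14.65
position: [556.1, 19.5, 110.5]
ee_rot: [0.092, -0.701, 0.701, -0.092]
contact_force: [0.0, -0.6, -2.8]
gripper_width: 38.9
```

```bash
python3 -m creep '[[[0,0,-2],[0,0,0],-1],[[0,0,-4],[0,0,0],-1],[[0,0,-6],[0,0,0],-1],[[0,0,-7.5],[0,0,0],-1],[[0,0,-7.5],[0,0,0],-1],[[0,0,-7.5],[0,0,0],-1]]'; python3 -m creep '[[[0,0,-0.8],[0,0,0],-1],[[0,0,-1.5],[0,0,0],-1],[[0,0,-1.5],[0,0,0],-1]]'
```

```text
clock: 15.15
position: [555.9, 19.4, 102.7]
ee_rot: [0.092, -0.701, 0.701, -0.092]
contact_force: [-0.5, -0.1, -3.2]
gripper_width: 39.0
clock: 15.4
position: [555.8, 19.5, 101.2]
ee_rot: [-0.092, 0.701, -0.701, 0.092]
contact_force: [-0.1, 0.5, -2.5]
gripper_width: 38.9
```

Axis is at about 110.6 mm by the arm's reading and carries no contact yet. I keep going down gently.

```bash
python3 -m creep '[[[0,0,-0.5],[0,0,0],-1],[[0,0,-1],[0,0,0],-1],[[0,0,-1],[0,0,0],-1]]'; python3 -m creep '[[[0,0,-0.5],[0,0,0],-1],[[0,0,-0.5],[0,0,0],-1]]'
```

```text
clock: 15.65
position: [556.0, 19.5, 100.6]
ee_rot: [0.092, -0.701, 0.701, -0.092]
contact_force: [-0.4, -1.0, -0.9]
gripper_width: 39.1
clock: 15.82
position: [556.0, 19.5, 100.5]
ee_rot: [0.092, -0.701, 0.701, -0.092]
contact_force: [-2.4, 0.1, 3.1]
gripper_width: 39.0
```

Contact: the force swung from -2.5 to +3 N at an axis height of about 110 mm. I'll look before releasing.

```bash
python3 - <<'E'
from h import *
p,d=arm.get_image('scene'); cv2.imwrite("pics/scene8.png",p[:,:,::-1])
crop('pics/scene8.png','pics/s8.png',205,165,110,90,7)
E
```

```text
(no output)
```

View pics/s8.png

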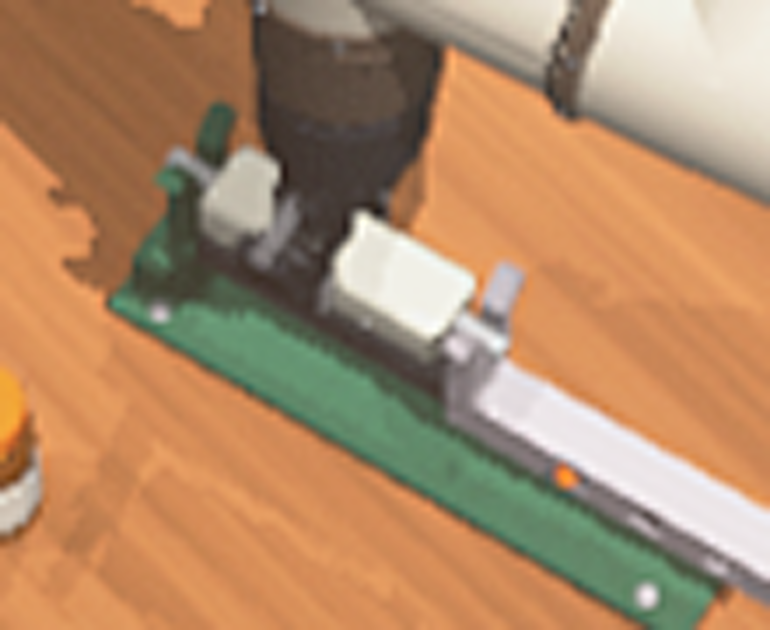

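Both steel ends sit between the fork prongs, at crop (185,165) and (480,335). Releasing gradually, then straight up.

```bash
python3 -m creep '[[[0,0,0],[0,0,0],0],[[0,0,0],[0,0,0],0.1],[[0,0,0],[0,0,0],0.2],[[0,0,0],[0,0,0],0.4],[[0,0,0],[0,0,0],0.6],[[0,0,0],[0,0,0],0.8],[[0,0,0],[0,0,0],1],[[0,0,0],[0,0,0],1],[[0,0,0],[0,0,0],1],[[0,0,0],[0,0,0],1]]'
```

```text
clock: 16.7
position: [555.9, 19.5, 99.8]
ee_rot: [-0.092, 0.701, -0.701, 0.092]
contact_force: [-0.2, -0.1, -0.8]
gripper_width: 85.5
```

```bash
python3 -m creep '[[[0,0,4],[0,0,0],1],[[0,0,12],[0,0,0],1],[[0,0,26],[0,0,0],1],[[0,0,45],[0,0,0],1],[[0,0,70],[0,0,0],1],[[0,0,100],[0,0,0],1],[[0,0,120],[0,0,0],1],[[-30,0,130],[0,0,0],1],[[-60,0,130],[0,0,0],1],[[-90,0,130],[0,0,0],1],[[-120,0,130],[0,0,0],1],[[-140,0,130],[0,0,0],1]]'; python3 - <<'E'
from h import *
t=np.radians(15);c0=np.array([555.3,18.4])
for n in("scene","top"):
    p,d=arm.get_image(n); a=p[:,:,::-1].copy();cv2.imwrite(f"pics/{n}9.png",a);h=cv2.cvtColor(a,cv2.COLOR_BGR2HSV)
    yy,xx=np.mgrid[140:215,150:290] if n=='top' else np.mgrid[165:260,210:320]
    m=(h[yy,xx,1]<80)&(h[yy,xx,2]>80); xx,yy=xx[m],yy[m]
    P=np.array([bp(n,x,y,d) for x,y in zip(xx,yy)])
    q=P[:,:2]-c0; L=np.c_[q@[np.cos(t),np.sin(t)],q@[-np.sin(t),np.cos(t)],P[:,2]]
    T=L[(abs(L[:,0])<26)&(abs(L[:,1])<66)&(abs(L[:,2]-125)<6)];print(n,len(T),T.min(0).round(1),T.max(0).round(1))
    for s in(-1,1):
        b=T[T[:,1]*s>30]; e=L[(L[:,1]*s>84)&(L[:,1]*s<93)&(abs(L[:,0])<9)&(abs(L[:,2]-114)<10)]
        print(s,'top z',np.median(b[:,2]).round(1) if len(b) else'',len(e),e.mean(0).round(1) if len(e) else '')
crop('pics/scene9.png','pics/s9.png',205,165,110,90,7)
crop('pics/top9.png','pics/t9.png',150,120,150,110,5)
E
```

```text
clock: 17.7
position: [413.4, 19.0, 230.5]
ee_rot: [-0.092, 0.701, -0.701, 0.092]
contact_force: [0.2, 1.4, 0.2]
gripper_width: 85.5
scene 408 [-19.6 -63.3 119. ] [ 22.9  64.5 130. ]
-1 top z 124.2 4 [-1.000e-01 -8.660e+01  1.141e+02]
1 top z 124.5 8 [  1.1  86.9 114.4]
top 764 [-18.7 -63.8 119. ] [ 21.1  62.9 129.9]
-1 top z 124.1 11 [  1.2 -87.  114. ]
1 top z 124.1 11 [  1.1  86.7 113.6]
```

View pics/s9.png

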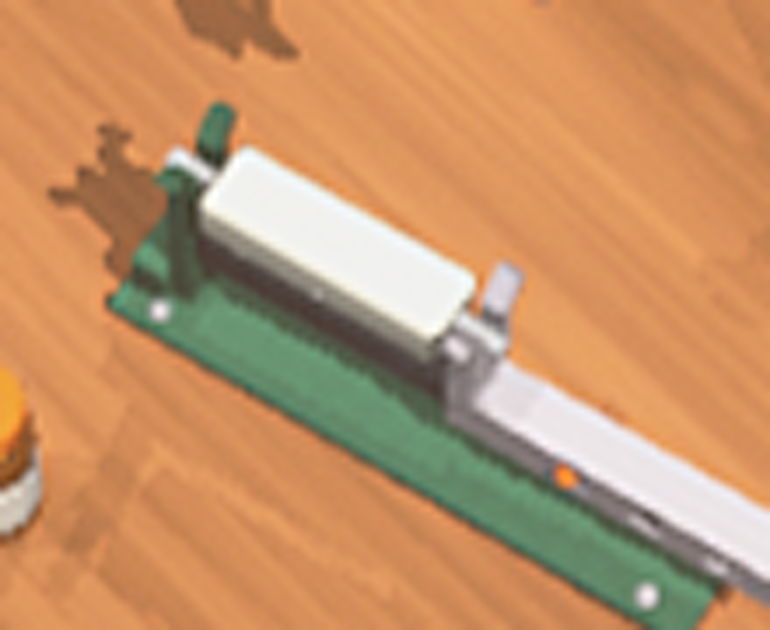

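View pics/t9.png

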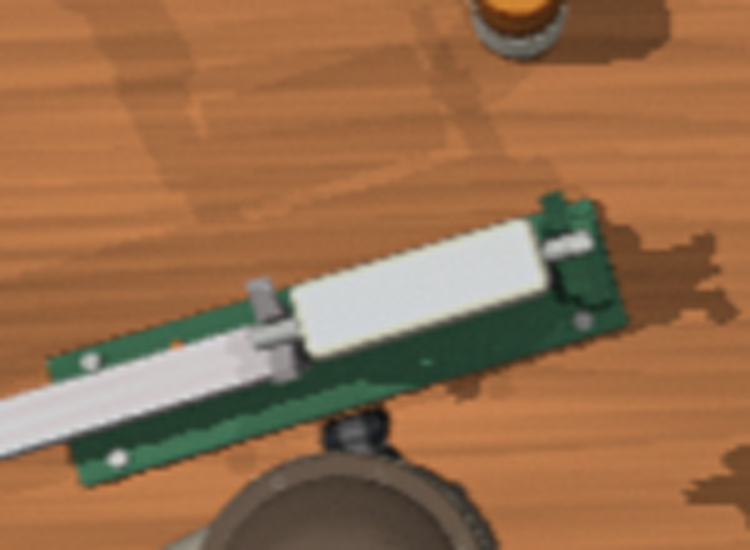

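View pics/scene9.png

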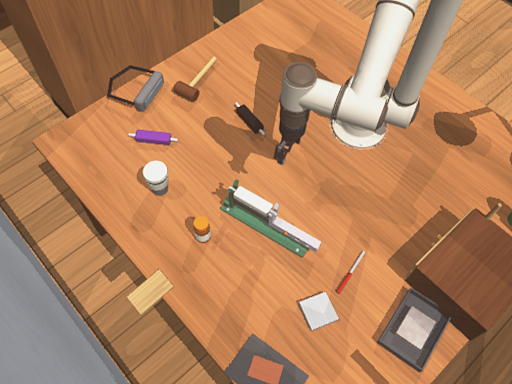

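The mandrel is seated level: the body top is at 124 mm at both ends (125 expected, and the cameras read about 1 mm low). The button is out, the other items haven't moved, and the arm is clear. Handing in.

```bash
python3 -c "
from bench import arm
print(arm.job_done())"
```

```text
the job is handed in; nothing more can be done
None
```

The white mandrel now rests in both forks with the tube locked at the next hole out. I handed the job in at about 18 s of the 58 s allowed.

**Tube:** I pinched the button flush (27.4 mm opening) and pulled the tube out 40 mm, and the button popped out. A short tug at the end stopped against about 6 N, so the tube is locked. The forks then measured about 152.7 mm apart (152 wanted).

**Mandrel:** I gripped the white mandrel, lifted and turned it, moved it 1.1 mm after measuring it over the slots, and lowered it until it touched at an axis height of about 110 mm. Then I released it and backed the arm off.

**Last checks:**
- **Level and height:** the body top reads 124.1–124.5 mm at both ends. 125 mm was expected, but the cameras read about 1 mm low throughout.
- **Slots:** both steel ends lie in them, within about 1 mm of the centre line.
- **Other items:** the button is visible standing out. By eye, the cup, jar, block and file have not moved.

**Disagreements:** the two cameras differed by 1–3 mm on the button and stand position, which was within the fit. The first 2.4 mm of the tug met no resistance because it only took up the play. The lock showed on the next 1.4 mm.

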